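# Stand the fallen bottle up in its bin

## Task

A slim metal bottle with a ball-shaped stopper has fallen over in the deep grey bin. Stand it upright on its foot in the same large bay of the bin, without lifting it out over the walls, and let go of it. Leave the spare bottle that stands on the bench where it is.

Things in the scene. Friction and masses are not known exactly. Their poses are not given: they have to be found in the camera images.
- bottle_center (a point): Centre (half-way along) of the plain aluminium bottle lying on its side in the bin: 125 mm long, round body 40 mm across and 92 mm long, short neck, black ball stopper on the end; about 0.35 kg, weighted foot. z axis runs from foot to stopper: level at the start, straight up when it stands. 62.5 mm from the foot.
- bottle_knob (a point): Centre of that bottle's ball stopper (28 mm ball), 111 mm from the foot along the bottle: 20 mm above the bay floor while it lies, 111 mm when it stands. Pinched lightly (about 5 N) across the ball, square to the bottle, the bottle hangs and swings down under its own weight as the ball is raised, and rights itself when its foot is set on the floor.
- bottle_foot (a point): Centre of the flat round underside (40 mm) of that bottle; z axis along the bottle towards the stopper.
- bin: The open-topped grey plastic bin, fixed to the bench, turned any way on it: 184 mm along its x, 207 mm along its y, 74 mm high, all walls 4 mm thick. Origin at the centre of its underside, z up. A wall along x, as high as the others, divides it into a large bay (+y) with the bottle and a 45 mm wide pocket (-y) with a relay and a connector, both lower than the rim.
- bay (a point): Centre of the inner floor of the bin's large bay, 4 mm above the bench and 24.5 mm from the bin's origin along its +y; axes as the bin's, z up. The bay is 176 mm along x (the bottle lies roughly along this) and 150 mm along y; the rim is 70 mm above this floor.
- spare: A second bottle of the same shape and size that stands upright on the bench to the left of the bin. Origin at the centre of its underside, z up. Not to be touched.
Things that resemble listed ones, but are neither listed nor needed, are in the scene too. What is shaped like the part that bears bottle_center but blue is not meant.

How it is judged:
At the end, for the whole second after the job is handed in: The bottle that lay in the bin stands on its foot on the floor of the large bay (foot within 10 mm of the floor, within 10 degrees of upright, stopper up), anywhere inside that bay, released and staying so; the spare bottle is within 20 mm of where it stood (angle between bottle_center's own z axis and vertical below 0.17 rad and z of bottle_foot in the frame of bay below 0.01 m and z of bottle_knob in the frame of bay above 0.1 m and x of bottle_center in the frame of bay between -0.085 and 0.085 m and y of bottle_center in the frame of bay between -0.072 and 0.072 m and distance of spare from where it was at the start of the episode below 0.02 m); the robot touches nothing.
It fails at once if the bottle is lifted out: its foot rises above the rim of the bin (z of bottle_foot in the frame of bay above 0.07 m).
It fails at once if the spare bottle is moved by more than 20 mm or tipped (distance of spare from where it was at the start of the episode above 0.02 m or angle between spare's own z axis and vertical above 0.3 rad).
It also fails if it takes over 38 s, if anything falls off the work surface, if the arm or the gripper's body presses on something with over 40 N, if the wrist force passes 120 N, or if a joint passes its speed limit or range.

## Robot

A 7-joint arm with a two-finger parallel gripper is mounted at the origin on a cart in front of the work surface, level with it; the furniture and walls round the work are solid. World frame = base frame: x ahead of the robot, y to its left, z up, the work surface at z = 0. Lengths are in m, angles in rad, forces in N, time in s.
With the tool pointing down it reaches from about 0.425 to 0.925 m from the base axis. Payload 6.8 kg.
Tool frame: the origin (TCP) lies where the fingers leave the gripper's body, on its centre line; the fingertips stand 80 mm ahead of it and the grasp point (between the pads) lies 61 mm ahead of it; z points along the fingers, y is the line along which they close (so a half turn about z gives the same grasp; the last joint's range is limited). The gripper opens to 88 mm and grips with 3 to 60 N. Pads are 20 mm wide; open, the fingers measure 115 mm over their backs; the gripper's body (75 mm by 178 mm) begins 61 mm behind the grasp point.
Start: joints at [-1.219, 0.477, 0.022, 1.555, -0.011, 1.109, -0.083], TCP at [0.3, 0.605, 0.303] pointing down, gripper open.
Joint ranges: [-2.96, 2.96], [-0.34, 2.1], [-1.41, 1.46], [0.24, 2.44], [-1.37, 4.51], [0.17, 1.92], [-2.96, 2.96]. Speed limits (rad/s): [2.39, 2.39, 3.14, 3.14, 3.14, 3.14, 3.14].

## Interface

Orientations are given as a 3x3 rotation matrix whose columns are the frame's x, y, z axes.
In Python, from plant import state, snapshot, calibration, sign_off gives the robot as it stands.
- The arm moves only by the tool play_rows, never from a script. Its argument "plan" is a list of rows, each a list of 7 numbers: the shift along the tool's x, y, z in mm, then the turn, a rotation vector about the tool's x, y, z in rad, then the opening, from 0 (shut) to 1 (fully open). In form: [[dx, dy, dz, wx, wy, wz, grip], ...]. A call has exactly 10 rows; each row is the pose to reach, as a shift and turn from the pose commanded when the call began, along the tool's axes at that moment; what a row does not reach only later rows make up. A row lasts 1/12 s, in which the tool goes at most 41.7 mm and 7.16 degrees, less where a joint would pass 70% of its speed; a pose out of reach is approached as far as the arm can. A call with a gripper value outside its range is refused whole. The fingers move at their own pace and stop on an object; "squeeze" is the grip in N (left out, the last holds). Time passes only in rows, so rows that repeat a pose let the fingers close, or fill a call up. It gives the time, the measured TCP pose, the force, the opening and the grip force at its end, in the units of the state.
- state(): the state, without advancing time (a new reading comes with each control period).
- snapshot(name): name is "scene" or "top"; returns (picture, depth): 384x512x3 uint8, blue, green, red; 384x512 float32, m along the optical axis (not along the pixel's ray), 0 where there is no reading.
- calibration(name): a dict with "fx", "fy", "cx", "cy" (pixels), "dist" ([k1, k2, p1, p2, k3] as OpenCV has them; the pictures are not rectified), "position" and "orientation" of the camera in the world. Camera axes: x right, y down, z forward; pixel columns grow to the right and rows downward; lengths in m; the calibration is good to about 2 mm. A picture is of the moment at which its call begins. calibration takes no time and is no camera call.
- sign_off(): hands the job in; it is judged then, once.
The state is a dict: "time_s": time; "qpos": joint angles; "dq": joint speeds; "joint_efforts": joint torques, N m; "position": TCP position; "eef_rot": TCP orientation; "wrist_force": force on the tool from outside, world axes, zero at the start; "torque": the same for the moment, N m; "opening": finger opening in m; "finger_force": force on a finger pad.
Only numpy, scipy, OpenCV 4.12 (cv2) and the standard library are available. Lean on these libraries where they do the work, as an engineer would, in place of code of your own. Each camera call takes 0.05 s, during which the arm holds its last target. There are 200 camera calls.

## Working session

There is one attempt and no reset: what is moved stays moved. The work goes in short steps, Python scripts to look and compute and a tool call to move; the robot and the scene stay as the last step left them, time stands still between calls to the robot, and variables do not carry over. Pictures are saved under pics/ and viewed, at most 10 in all, crops included, and the job is handed in when it is done.

Besides the shell and the picture viewer there is one more tool, called after "Emit:" by a JSON object that holds its "api" and its "payload", one argument or row to a line. play_rows: Moves the arm, as the interface text tells. Its arguments: {"type":"object","properties":{"plan":{"type":"array"},"squeeze":{"type":"number"}},"required":["plan"]}

```bash
mkdir -p pics; cat > h.py <<'E'
import numpy as np, cv2
from plant import state, snapshot, calibration, sign_off
def world(n,d,uv):
    c=calibration(n);K=np.array([[c['fx'],0,c['cx']],[0,c['fy'],c['cy']],[0,0,1]])
    uv=np.asarray(uv,float).reshape(-1,2)
    p=cv2.undistortPoints(uv[:,None],K,np.array(c['dist'],float))[:,0]
    R=np.array(c['orientation']);
    z=np.array([d[int(round(v)),int(round(u))] for u,v in uv]) if d is not None else 1
    return np.array(c['position'])+(np.c_[p,np.ones(len(p))]*z[:,None])@R.T
E
python3 - <<'E'
from h import *
for n in('scene','top'):
    p,d=snapshot(n);np.save(n+'.npy',d);cv2.imwrite(f'pics/{n}.png',p)
    c=calibration(n);print(n,c['position'],np.round(c['orientation'],2).tolist(),c['fx'])
s=state();print(s)
E
```

```text
scene [ 0.11726726 -0.97238183  0.61290917] [[0.9, -0.23, 0.36], [-0.43, -0.48, 0.76], [-0.01, -0.85, -0.53]] 456.24236549917356
top [ 0.42807477 -0.14626402  0.89761979] [[0.01, -1.0, 0.07], [-1.0, -0.01, -0.01], [0.01, -0.07, -1.0]] 346.46796900800484
{'time_s': 0.1, 'qpos': array([-1.21912396,  0.47774137,  0.02233185,  1.55630258, -0.01148816,
        1.10933959, -0.08309033]), 'dq': array([ 0.00209733, -0.00130798, -0.00023647, -0.00351204,  0.00088422,
        0.00052611, -0.0007162 ]), 'joint_efforts': array([ 4.96203560e-03, -5.84099185e+01,  1.54045086e+00, -2.73314899e+01,
       -5.41995617e-02,  1.31649603e-02,  8.93308152e-05]), 'position': array([0.29934559, 0.60454231, 0.30178371]), 'eef_rot': array([[-8.96173575e-01,  4.43703208e-01, -6.21826156e-04],
       [ 4.43703626e-01,  8.96172257e-01, -1.54214398e-03],
       [-1.26990881e-04, -1.65793520e-03, -9.99998618e-01]]), 'wrist_force': array([ 0.00171177, -0.58464882,  0.29449376]), 'torque': array([ 0.01183535,  0.01453889, -0.00707182]), 'finger_force': 0.0, 'opening': 0.08815131673450727}
```

View pics/top.png

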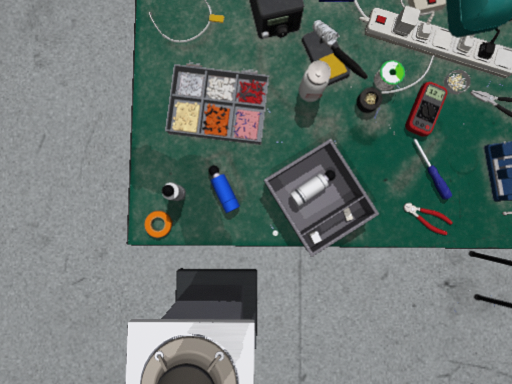

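View pics/scene.png

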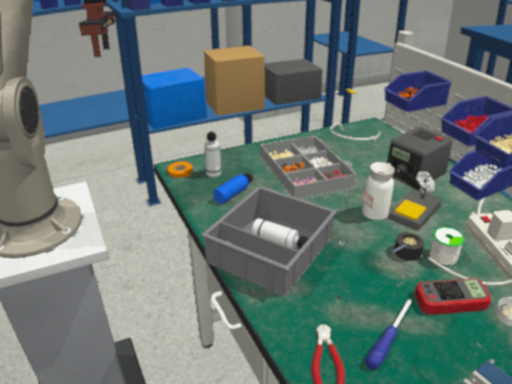

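The top view shows the bin around (321,197). The bottle lies in it with its foot near (293,197) and its black stopper near (329,176). The spare stands at (173,192), and the blue decoy lies at (224,190).

```bash
python3 - <<'E'
from h import *
p=cv2.imread('pics/top.png')[130:260,255:385]
cv2.imwrite('pics/crop.png',cv2.resize(p,None,fx=4.5,fy=4.5,interpolation=cv2.INTER_CUBIC))
E
```

```text
(no output)
```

View pics/crop.png

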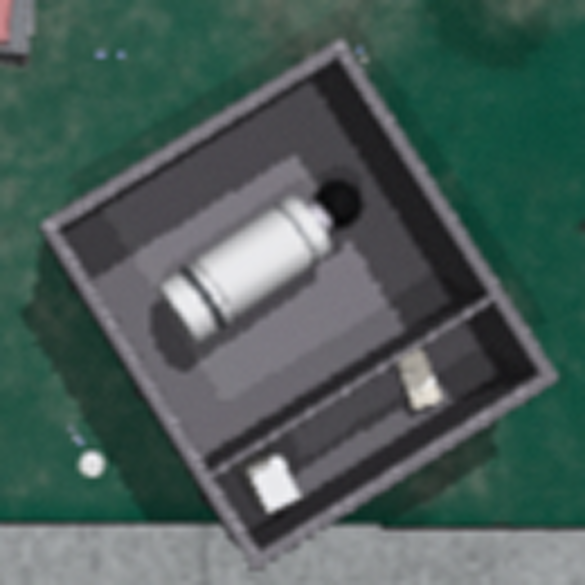

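The crop shows the ball at (338,203) and the foot end at (183,310). The rim corners are at (340,43), (47,227), (257,563) and (553,377), and the divider runs from (210,470) to (493,298).

```bash
cat >> h.py <<'E'
def atz(n,uv,z):
    o=np.array(calibration(n)['position']);uv=np.asarray(uv,float).reshape(-1,2)
    e=world(n,np.ones((384,512)),uv)-o
    return o+e*((z-o[2])/e[:,2])[:,None]
E
python3 - <<'E'
from h import *
d=np.load('top.npy');cv=lambda a:(np.array(a,float)+.5)/4.5-.5+[255,130]
np.set_printoptions(precision=4,suppress=True)
c=atz('top',cv([(340,43),(47,227),(257,563),(553,377)]),.074);print('corners\n',c,[np.linalg.norm(c[i]-c[(i+1)%4]) for i in range(4)])
m=c.mean(0);print('ctr',m)
k=atz('top',cv([(338,203)]),.024)[0];f=atz('top',cv([(183,310)]),.024)[0]
print('knob',k,'foot',f,np.linalg.norm(k-f))
print('depth knob, body',world('top',d,cv([(338,203),(250,260),(150,230)])))
x=(c[0]-c[1])+(c[3]-c[2]);x/=np.linalg.norm(x);y=np.cross([0,0,1],x);print('x',x,np.degrees(np.arctan2(x[1],x[0])))
b=(k-f)/np.linalg.norm(k-f);print('bottle dir',np.degrees(np.arctan2(b[1],b[0])))
for n,q in(('knob',k),('foot',f)):print(n,'in bay',(q-m)@x,(q-m)@y-.0245)
s=world('top',d,[(169,188)]);print(s)
R=np.array(state()['eef_rot']);print('tool y ang',np.degrees(np.arctan2(R[1,1],R[0,1])))
E
```

```text
corners
 [[ 0.6049 -0.3377  0.074 ]
 [ 0.5038 -0.1816  0.074 ]
 [ 0.3287 -0.2932  0.074 ]
 [ 0.4277 -0.45    0.074 ]] [np.float64(0.18606292840244532), np.float64(0.20765759118735722), np.float64(0.18540114607238622), np.float64(0.20978833603422967)]
ctr [ 0.4663 -0.3156  0.074 ]
knob [ 0.5242 -0.348   0.024 ] foot [ 0.4626 -0.2605  0.024 ] 0.10691107166273682
depth knob, body [[ 0.5224 -0.3441  0.0406]
 [ 0.4898 -0.2946  0.0445]
 [ 0.5094 -0.244   0.0032]]
x [ 0.5387 -0.8425  0.    ] -57.4078349246703
bottle dir -54.85637422954168
knob in bay 0.05841790074450065 0.006860521338201579
foot in bay -0.04838718371862748 0.0021011960815172336
[[0.4788 0.0355 0.1201]]
tool y ang 63.659560782713896
```

Emit:
{"api": "play_rows", "payload": {
  "plan": [
    [-30,-20,0,0,0,0.05,1],
    [-65,-43,0,0,0,0.1,1],
    [-100,-66,0,0,0,0.15,1],
    [-133,-88,0,0,0,0.2,1],
    [-166,-110,0,0,0,0.25,1],
    [-200,-132,0,0,0,0.3,1],
    [-233,-154,0,0,0,0.35,1],
    [-266,-176,0,0,0,0.4,1],
    [-299,-198,0,0,0,0.45,1],
    [-332,-220,0,0,0,0.5,1]
  ],
  "squeeze": 5
}}

```text
time_s: 0.93
position: [0.4998, 0.2585, 0.3025]
eef_rot: [[-0.572, 0.82, -0.0], [0.82, 0.572, -0.0], [0.0, -0.0, -1.0]]
wrist_force: [1.5, 0.2, 0.4]
opening: 0.0881
finger_force: 0.0
```

Emit:
{"api": "play_rows", "payload": {
  "plan": [
    [-33,-19,0,0,0,0,1],
    [-66,-39,0,0,0,0,1],
    [-98,-58,0,0,0,0,1],
    [-131,-78,0,0,0,0,1],
    [-164,-97,0,0,0,0,1],
    [-197,-116,0,0,0,0,1],
    [-230,-136,0,0,0,0,1],
    [-262,-155,0,0,0,0,1],
    [-295,-175,0,0,0,0,1],
    [-328,-194,0,0,0,0,1]
  ]
}}

```text
time_s: 1.77
position: [0.5281, -0.1213, 0.3025]
eef_rot: [[-0.574, 0.819, -0.0], [0.819, 0.574, 0.0], [0.0, -0.0, -1.0]]
wrist_force: [1.1, 1.1, -1.0]
opening: 0.088
finger_force: 0.0
```

```bash
python3 - <<'E'
from h import *
s=state();R=np.array(s['eef_rot']);print(s['qpos'],s['position'],R)
print((R.T@(np.array([.524,-.347,.17])-s['position']))*1000)
E
```

```text
[-0.2550489   0.27034726  0.44249116  1.89867111 -0.13636508  1.00215187
  0.8581926 ] [ 0.52814085 -0.12133346  0.30251951] [[-5.73767578e-01  8.19018101e-01 -3.41684125e-04]
 [ 8.19018071e-01  5.73767665e-01  2.58252136e-04]
 [ 4.07560476e-04 -1.31668770e-04 -9.99999908e-01]]
[-182.50310235 -132.85414361  132.46262909]
```

Emit:
{"api": "play_rows", "payload": {
  "plan": [
    [-26,-19,10,0,0,0,1],
    [-52,-38,25,0,0,0,1],
    [-78,-57,40,0,0,0,1],
    [-104,-76,55,0,0,0,1],
    [-130,-95,70,0,0,0,1],
    [-156,-114,85,0,0,0,1],
    [-183,-133,100,0,0,0,1],
    [-183,-133,117,0,0,0,1],
    [-183,-133,132,0,0,0,1],
    [-183,-133,132,0,0,0,1]
  ]
}}

```text
time_s: 2.6
position: [0.5229, -0.3453, 0.1672]
eef_rot: [[-0.573, 0.82, -0.005], [0.82, 0.573, 0.003], [0.005, -0.003, -1.0]]
wrist_force: [-1.0, 1.6, 0.1]
opening: 0.0879
finger_force: 0.0
```

```bash
python3 - <<'E'
from h import *
s=state();print(s['qpos'],s['position'],s['wrist_force'])
p,d=snapshot('scene');p=p[170:300,190:350]
cv2.imwrite('pics/s2.png',cv2.resize(p,None,fx=4,fy=4,interpolation=cv2.INTER_CUBIC))
E
```

```text
[ 0.17872664  0.58476149  0.42083802  1.80523811 -0.31176819  0.82352683
  1.36279059] [ 0.52286887 -0.34526619  0.16719012] [-1.02081077  1.56767105  0.09612884]
```

View pics/s2.png

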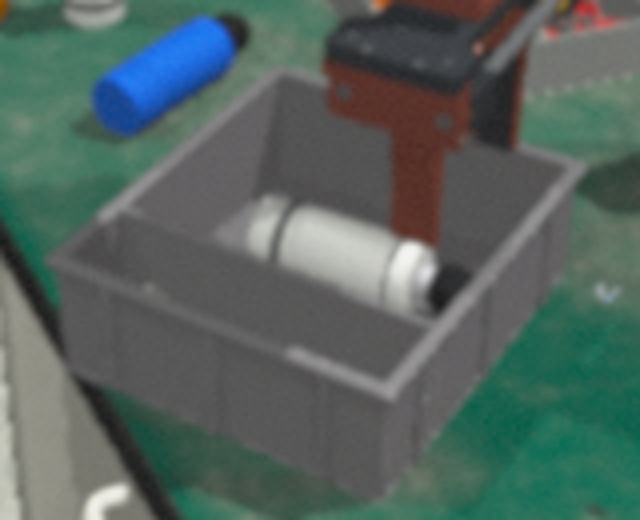

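The crop shows the open fingers above the bin. The ball is at about (450,288), between the planned finger planes, and the body lies clear of them.

```bash
python3 - <<'E'
from h import *
print(atz('scene',[(190+450/4,170+288/4)],.024))
s=state();R=np.array(s['eef_rot']);print(s['position'],(R.T@(np.array([.5235,-.347,.088])-s['position']))*1000)
E
```

```text
[[ 0.5237012  -0.34551923  0.024     ]]
[ 0.52369313 -0.34510884  0.16884385] [-1.73329541 -1.09412833 80.84021964]
```

Emit:
{"api": "play_rows", "payload": {
  "plan": [
    [0,0,12,0,0,0,1],
    [0,0,24,0,0,0,1],
    [0,0,36,0,0,0,1],
    [0,0,48,0,0,0,1],
    [0,0,60,0,0,0,1],
    [0,0,70,0,0,0,1],
    [0,0,77,0,0,0,1],
    [0,0,82,0,0,0,1],
    [0,0,82,0,0,0,1],
    [0,0,82,0,0,0,1]
  ]
}}

```text
time_s: 3.48
position: [0.5247, -0.3458, 0.0886]
eef_rot: [[-0.574, 0.819, -0.0], [0.819, 0.574, -0.0], [0.0, -0.0, -1.0]]
wrist_force: [0.1, 0.5, 0.6]
opening: 0.0877
finger_force: 0.0
```

Emit:
{"api": "play_rows", "payload": {
  "plan": [
    [0,0,0,0,0,0,0.7],
    [0,0,0,0,0,0,0.5],
    [0,0,0,0,0,0,0.3],
    [0,0,0,0,0,0,0.2],
    [0,0,0,0,0,0,0.1],
    [0,0,0,0,0,0,0.1],
    [0,0,0,0,0,0,0.1],
    [0,0,0,0,0,0,0.1],
    [0,0,0,0,0,0,0.1],
    [0,0,0,0,0,0,0.1]
  ],
  "squeeze": 5
}}

```text
time_s: 4.32
position: [0.5246, -0.3458, 0.0886]
eef_rot: [[-0.574, 0.819, -0.0], [0.819, 0.574, -0.0], [0.0, -0.0, -1.0]]
wrist_force: [-0.2, 0.7, 0.3]
opening: 0.0274
finger_force: 5.0
```

Emit:
{"api": "play_rows", "payload": {
  "plan": [
    [0,0,-4,0,0,0,0.1],
    [1,0,-9,0,0,0,0.1],
    [2,0,-14,0,0,0,0.1],
    [3,0,-19,0,0,0,0.1],
    [5,0,-24,0,0,0,0.1],
    [7,0,-29,0,0,0,0.1],
    [9,0,-34,0,0,0,0.1],
    [12,0,-39,0,0,0,0.1],
    [15,0,-44,0,0,0,0.1],
    [18,0,-49,0,0,0,0.1]
  ]
}}

```text
time_s: 5.15
position: [0.5142, -0.3306, 0.1382]
eef_rot: [[-0.574, 0.819, -0.0], [0.819, 0.574, 0.0], [0.0, 0.0, -1.0]]
wrist_force: [-0.2, 2.0, -2.5]
opening: 0.0276
finger_force: 5.0
```

```bash
python3 - <<'E'
from h import *
s=state();print(s['position'],s['wrist_force'],s['opening'],s['finger_force'])
p,d=snapshot('scene');p=p[150:300,190:350]
cv2.imwrite('pics/s3.png',cv2.resize(p,None,fx=4,fy=4,interpolation=cv2.INTER_CUBIC))
E
```

```text
[ 0.51419439 -0.33062978  0.13815334] [-0.18855196  1.96114246 -2.53001205] 0.0276464687549528 4.999869167804718
```

View pics/s3.png

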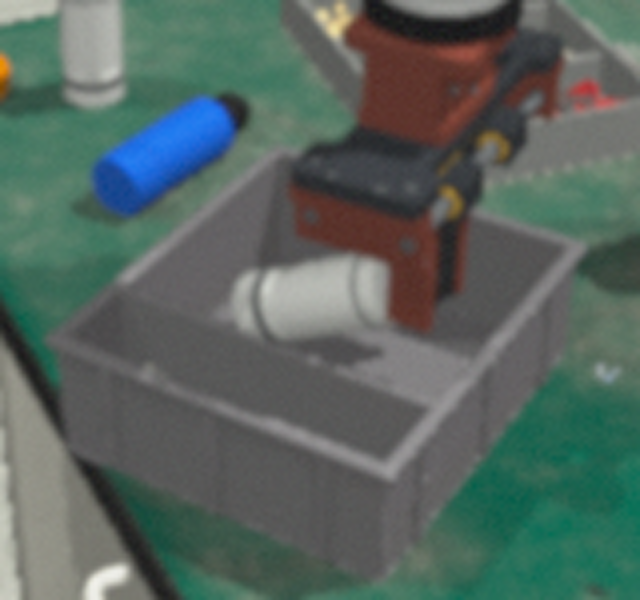

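The bottle is tilting: the foot is low at left (245,300) and the neck is raised at the fingers (385,290).

Emit:
{"api": "play_rows", "payload": {
  "plan": [
    [3,0,-5,0,0,0,0.1],
    [6,0,-10,0,0,0,0.1],
    [9,0,-15,0,0,0,0.1],
    [12,0,-20,0,0,0,0.1],
    [14,0,-25,0,0,0,0.1],
    [16,0,-30,0,0,0,0.1],
    [18,0,-35,0,0,0,0.1],
    [20,0,-40,0,0,0,0.1],
    [22,0,-44,0,0,0,0.1],
    [22,0,-48,0,0,0,0.1]
  ]
}}

```text
time_s: 6.03
position: [0.5015, -0.3126, 0.1859]
eef_rot: [[-0.574, 0.819, -0.0], [0.819, 0.574, 0.0], [0.0, -0.0, -1.0]]
wrist_force: [0.2, -0.7, -4.1]
opening: 0.0276
finger_force: 5.0
```

Emit:
{"api": "play_rows", "payload": {
  "plan": [
    [0,0,0,0,0,0,0.1],
    [0,0,0,0,0,0,0.1],
    [0,0,0,0,0,0,0.1],
    [0,0,0,0,0,0,0.1],
    [0,0,0,0,0,0,0.1],
    [0,0,0,0,0,0,0.1],
    [0,0,0,0,0,0,0.1],
    [0,0,0,0,0,0,0.1],
    [0,0,0,0,0,0,0.1],
    [0,0,0,0,0,0,0.1]
  ]
}}

```text
time_s: 6.87
position: [0.5019, -0.3131, 0.1857]
eef_rot: [[-0.574, 0.819, 0.0], [0.819, 0.574, -0.0], [-0.0, 0.0, -1.0]]
wrist_force: [0.9, 0.3, -4.5]
opening: 0.0273
finger_force: 5.0
```

```bash
python3 - <<'E'
from h import *
s=state();print(s['position'],s['wrist_force'],s['opening'],s['finger_force'])
p,d=snapshot('scene');p=p[150:300,190:350]
cv2.imwrite('pics/s4.png',cv2.resize(p,None,fx=4,fy=4,interpolation=cv2.INTER_CUBIC))
E
```

```text
[ 0.50188667 -0.31311362  0.18565064] [ 0.91007876  0.30685401 -4.47895438] 0.027260909384393555 4.999848827719688
```

View pics/s4.png

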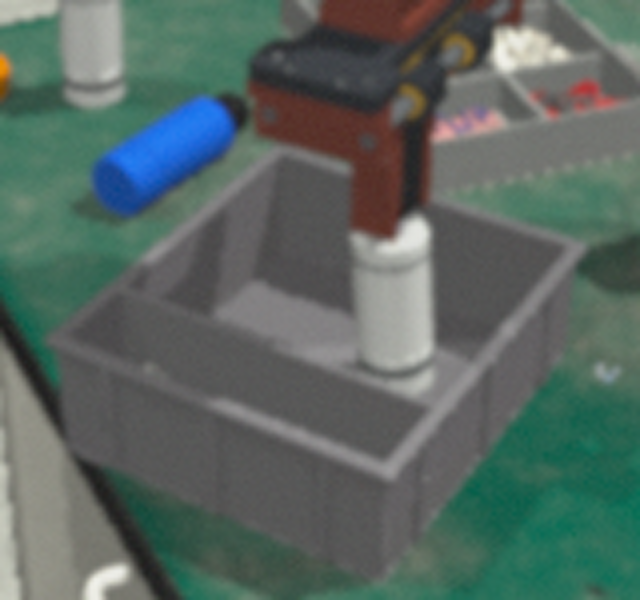

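The bottle now hangs nearly upright, with its foot at (395,380). The wrist carries its full weight of about 4 N. I'll lower it slowly.

Emit:
{"api": "play_rows", "payload": {
  "plan": [
    [0,0,1,0,0,0,0.1],
    [0,0,2,0,0,0,0.1],
    [0,0,3,0,0,0,0.1],
    [0,0,4,0,0,0,0.1],
    [0,0,5,0,0,0,0.1],
    [0,0,5.5,0,0,0,0.1],
    [0,0,6,0,0,0,0.1],
    [0,0,6,0,0,0,0.1],
    [0,0,6,0,0,0,0.1],
    [0,0,6,0,0,0,0.1]
  ]
}}

```text
time_s: 7.75
position: [0.5026, -0.3137, 0.1813]
eef_rot: [[-0.573, 0.819, 0.003], [0.819, 0.573, -0.001], [-0.002, 0.002, -1.0]]
wrist_force: [-0.9, 0.9, 8.0]
opening: 0.0274
finger_force: 5.0
```

Emit:
{"api": "play_rows", "payload": {
  "plan": [
    [0,0,0.3,0,0,0,0.1],
    [0,0,0.6,0,0,0,0.1],
    [0,0,0.9,0,0,0,0.1],
    [0,0,1.2,0,0,0,0.1],
    [0,0,1.5,0,0,0,0.1],
    [0,0,1.5,0,0,0,0.1],
    [0,0,1.5,0,0,0,0.1],
    [0,0,1.5,0,0,0,0.1],
    [0,0,1.5,0,0,0,0.1],
    [0,0,1.5,0,0,0,0.1]
  ]
}}

```text
time_s: 8.58
position: [0.5026, -0.3139, 0.1799]
eef_rot: [[-0.573, 0.819, 0.003], [0.819, 0.573, -0.001], [-0.003, 0.001, -1.0]]
wrist_force: [-1.3, 0.6, 7.8]
opening: 0.0276
finger_force: 5.0
```

```bash
python3 - <<'E'
from h import *
p,d=snapshot('scene');p=p[170:270,240:340]
cv2.imwrite('pics/s5.png',cv2.resize(p,None,fx=6,fy=6,interpolation=cv2.INTER_CUBIC))
E
```

```text
(no output)
```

View pics/s5.png

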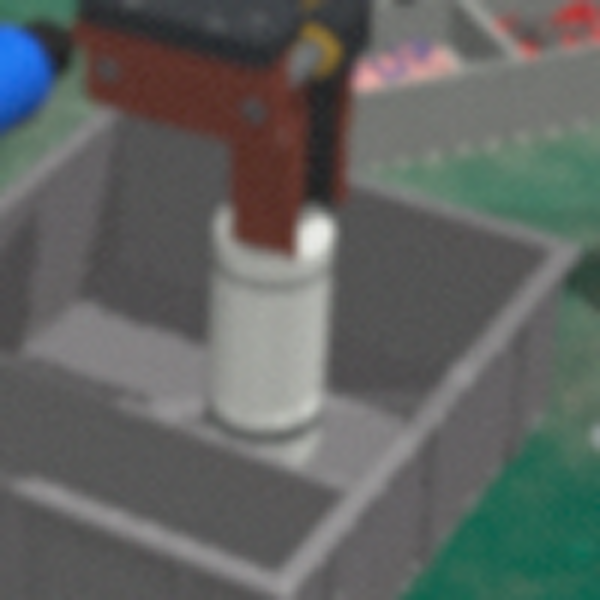

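The bottle stands upright on the floor, with vertical edges at x≈212 and x≈328. I'll release it gently.

Emit:
{"api": "play_rows", "payload": {
  "plan": [
    [0,0,-0.5,0,0,0,0.1],
    [0,0,-0.5,0,0,0,0.34],
    [0,0,-0.5,0,0,0,0.4],
    [0,0,-0.5,0,0,0,0.5],
    [0,0,-0.5,0,0,0,0.6],
    [0,0,-0.5,0,0,0,0.75],
    [0,0,-0.5,0,0,0,0.9],
    [0,0,-0.5,0,0,0,1],
    [0,0,-0.5,0,0,0,1],
    [0,0,-0.5,0,0,0,1]
  ]
}}

```text
time_s: 9.47
position: [0.5018, -0.313, 0.1786]
eef_rot: [[-0.574, 0.819, -0.0], [0.819, 0.574, 0.0], [0.0, -0.0, -1.0]]
wrist_force: [0.2, 0.4, 0.0]
opening: 0.0784
finger_force: 0.0
```

Emit:
{"api": "play_rows", "payload": {
  "plan": [
    [0,0,-5,0,0,0,1],
    [0,0,-15,0,0,0,1],
    [0,0,-30,0,0,0,1],
    [0,0,-45,0,0,0,1],
    [0,0,-60,0,0,0,1],
    [0,0,-75,0,0,0,1],
    [0,0,-90,0,0,0,1],
    [0,0,-105,0,0,0,1],
    [0,0,-115,0,0,0,1],
    [0,0,-120,0,0,0,1]
  ]
}}

```text
time_s: 10.3
position: [0.5022, -0.3134, 0.3009]
eef_rot: [[-0.574, 0.819, 0.003], [0.819, 0.574, -0.001], [-0.002, 0.002, -1.0]]
wrist_force: [0.1, 0.0, 0.1]
opening: 0.0879
finger_force: 0.0
```

```bash
python3 - <<'E'
from h import *
s=state();print(s['position'],s['wrist_force'],s['opening'],s['time_s'])
p,d=snapshot('scene');p=p[110:290,150:350]
cv2.imwrite('pics/s6.png',cv2.resize(p,None,fx=3.3,fy=3.3,interpolation=cv2.INTER_CUBIC))
E
```

```text
[ 0.50219979 -0.31342113  0.30087907] [0.07164976 0.01637096 0.08471823] 0.08787374549020831 10.3
```

View pics/s6.png

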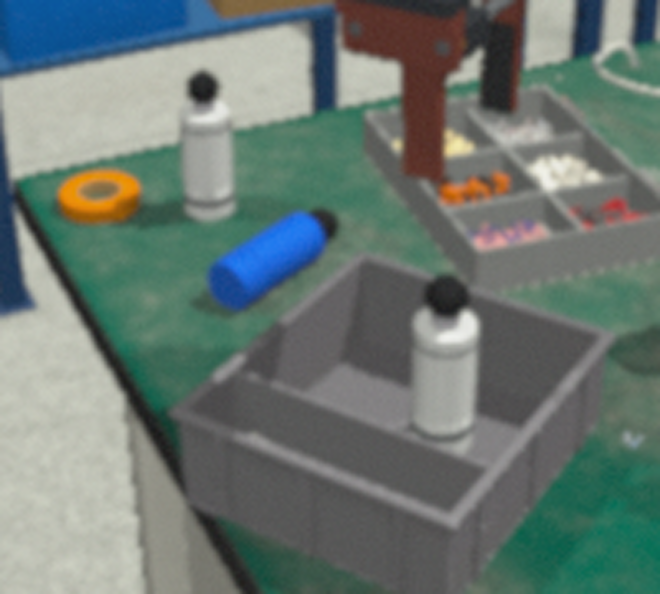

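The bottle stands free and upright in the large bay, with its ball at (447,294). The spare at (207,150) hasn't moved, and the gripper is well clear.

```bash
python3 -c "from plant import sign_off;print(sign_off())"
```

```text
the job is handed in; nothing more can be done
None
```

The bottle stands upright and released in the large bay, the spare bottle was not touched, and the job was handed in at about 10 s of robot time; the sign-off returned no verdict.

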